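# Refit the knob of the race-track controller

### The job

Get the demo race track's speed controller ready: first swing the red keeper bar shut along the controller's edge until it clicks home in its detent. Then take the loose black pointer knob, turn it so that the flat in its bore matches the flat of the D-shaped shaft (its pointer over the red mark on the dial), push it fully onto the shaft and press it down against the shaft's spring. Finish still gripping the knob and holding it pressed down; leave the things lying round about where they are.

Things in the scene. Friction and masses are not known exactly. Their poses are not given: they have to be found in the camera images.
- unit: the controller in its cradle, fixed to the table: grey box 90 x 120 mm, top 38 mm above the table, on a dark steel plate 126 x 150 mm. Origin on the table under its centre; x points to its back, y to its left, z up. The dial and shaft stand at x 0, y -16 mm of this frame, the keeper bar's shut position lies along y +50 mm.
- keeper (a joint): angle of the keeper bar in rad: 0 = shut, pointing to the unit's -x along its left edge; it grows as the bar swings outwards towards the unit's +y (about 1.57 = sticking straight out to +y). Stiff hinge, it stays where it is left. A spring ball detent resists with about 2 N at the tab between 0.1 and 0.05 rad, then snaps it to 0; a hard stop lies at 0
- keeper_hinge (a point): point on the keeper bar's upright hinge axis, at x +55, y +50 mm of the unit, 44 mm above the table; axes as the unit's
- keeper_tab (a point): the upright round steel tab by which the red keeper bar is pinched or pushed: 10 mm diameter with an 11 mm black cap, from 47 to 85 mm above the table, 115 mm from the hinge axis near the bar's free end. The point lies on its axis 69 mm above the table; its x axis points from the tab to the hinge. The bar is 12 mm wide, 41 to 47 mm above the table
- dial (a joint): angle in rad of the aluminium dial (60 mm across, top 42 mm above the table) with its D shaft, anticlockwise from above, 0 = flat towards the unit's +x; turns stiffly (0.08 N m) between -1.2 and 1.2 and may be left at any angle
- shaft (a joint): how far the shaft is pressed down, m: 0 up, 0.006 at its stop; its spring takes 3 N to start and 6.6 N at the stop
- shaft_seat (a point): centre of the black round shoulder (22 mm across) on which the knob's underside comes to rest, 50 mm above the table when not pressed. Above it stands the steel D shaft: 14 mm diameter, 20 mm tall, flat 2 mm from the axis, the top 3 mm bevelled. x points towards the flat (the red mark on the dial lies on that side), z up
- knob_grip (a point): point on the bore axis of the loose black pointer knob, 26 mm above its underside. The knob is 38 mm high, 26 mm wide across its two parallel sides (grip these, along y; they reach from x -16 to x +18 mm), with a pointed nose to x +31 mm and a white line on top. x points along the nose, z up; it stands upright on the table
- knob_foot (a point): centre of the knob's underside on the bore axis, the mouth of its D bore: 15.6 mm diameter, flat 2.8 mm from the axis on the nose (+x) side, 24 mm deep, so about 0.8 mm play all round and 12 degrees either way; axes as the knob's
- knob: the same knob, origin at the centre of its underside
- pawn_teal: bystander: teal pawn, 20 x 20 x 36 mm, origin at its underside
- die_big: bystander: dark green die, 22 mm
- deck_teal: bystander: pale blue card deck, 89 x 66 x 14 mm
- chips_red: bystander: stack of red chips with a blue one on top, 40 mm across, 20 mm high
- car_green: bystander: small green racing car, 23 x 43 x 13 mm
- eraser: bystander: blue and white eraser, 21 x 45 x 12 mm
Mind the look-alikes: they are no part of the job. Of the things that look like the knob, the larger one is meant.

How it is judged (in metres and radians):
On the way, in this order (a step that is already met when the one before it is completed fails the run):
1. the keeper bar is shut in its detent, the knob not yet on the shaft (value of joint keeper below 0.03 rad and distance between knob_foot and shaft_seat above 0.012 m), for 0.2 s.
2. the knob is fully on the D shaft and pressed down (z of knob_foot in the frame of shaft_seat below 0.003 m and horizontal distance between knob_foot and shaft_seat below 0.003 m and angle between the x axis of knob and the x axis of shaft_seat, either way round below 0.3 rad and value of joint shaft above 0.0035 m), for 0.2 s.
At the end, for the whole second after the job is handed in: Keeper shut (under 0.03 rad); knob on the shaft's shoulder (3 mm in height and sideways), pointer within 0.3 rad of the mark; the gripper still grips it between the fingers and keeps the shaft pressed over 3.5 of its 6 mm, at rest, through the last second (all of step 2 and value of joint keeper below 0.03 rad and contact force between knob and unit above 2 N and contact force between the fingers and knob above 2 N and distance between the grasp point and knob_grip below 0.024 m and linear speed of knob below 0.02 m/s); the arm keeps its last pose, push and grip.
It fails at once if a bystander is moved by more than 25 mm (distance of any of pawn_teal, die_big, deck_teal, chips_red, car_green, eraser from where it was at the start of the episode above 0.025 m).
It also fails if it takes over 58 s, if anything falls off the work surface, if the arm or the gripper's body presses on something with over 40 N, if the wrist force passes 120 N, or if a joint passes its speed limit or range.

### The arm

A 6-joint arm with a two-finger parallel gripper is mounted at the origin on a cart in front of the work surface, level with it; the furniture and walls round the work are solid. World frame = base frame: x ahead of the robot, y to its left, z up, the work surface at z = 0. Lengths are in m, angles in degrees, forces in N, time in s.
With the tool pointing down it reaches from about 0.325 to 0.85 m from the base axis. Payload 15.5 kg.
Tool frame: the origin (TCP) lies midway between the tips of the shut fingers; the grasp point (between the pads) lies 19 mm behind it; z points along the fingers, y is the line along which they close (so a half turn about z gives the same grasp; the last joint's range is limited). The gripper opens to 91 mm and grips with 3 to 60 N. Pads are 32 mm wide; open, the fingers measure 118 mm over their backs; the gripper's body (76 mm by 178 mm) begins 60 mm behind the grasp point.
Start: joints at [-5.472, 28.281, 77.091, -0, 74.628, -5.472], TCP at [0.625, 0, 0.214] pointing down, gripper open.
Joint ranges: [-166.48, 166.48], [-47.26, 123.95], [12.59, 153.08], [-70.14, 250.14], [6.76, 159.57], [-176.63, 176.63]. Speed limits (degrees/s): [108.29, 108.29, 147.25, 172.46, 172.46, 172.46].

### API

Orientations are given as a 3x3 rotation matrix whose columns are the frame's x, y, z axes.
In Python, from bench import ctrl gives the robot as it stands. The module is installed in compiled form; this text tells all that it offers. Calls block until the motion is done:
- ctrl.goto(position, orientation): joint-space move of the TCP to a pose.
- ctrl.move_l(position, vel=0.15, ori=None, contact_N=None): straight line of the TCP; ori=None keeps the orientation; vel is the mean speed in m/s. With contact_N (N) it stops when the force on the tool has changed by that much, and returns True; else False.
- ctrl.movej(angles): joint-space move.
- ctrl.command_gripper(opening): opening from 0.0 (shut) to 1.0 (fully open); the grip force is fixed at half the most; returns when the fingers have stopped.
- ctrl.sleep(seconds).
- ctrl.ik(position, orientation): joint angles nearest the present ones, or None.
- ctrl.read_camera(name): name is "scene" or "side" or "wrist"; returns the picture (400x640x3 uint8, blue, green, red); there is no depth.
- ctrl.camera_params(name): a dict with "fx", "fy", "cx", "cy" (pixels), "D" ([k1, k2, p1, p2, k3] as OpenCV has them; the pictures are not rectified), "pose" (4x4, takes a point from camera to world coordinates); the wrist camera has in their place "T_tool_cam" (4x4, takes a point from camera to tool coordinates, whose origin is the TCP and whose axes are the flange's). Camera axes: x right, y up, looking along -z (the intrinsics and any distortion apply to the point x, -y, -z); pixel columns grow to the right and rows downward; lengths in m; the calibration is good to about 2 mm. A picture is of the moment at which its call begins: read the wrist's pose just before it. camera_params takes no time and is no camera call.
A pose or a line that the arm cannot do raises ctrl.MotionError and nothing moves.
- ctrl.sign_off(): hands the job in; it is judged then, once.
Readings, each from a call of its own:
- ctrl.current_t(): time.
- ctrl.current_q(): joint angles.
- ctrl.current_dq(): joint speeds.
- ctrl.current_effort(): joint torques, N m.
- ctrl.current_tool_pos(): TCP position.
- ctrl.current_eef_rot(): TCP orientation.
- ctrl.current_contact_force(): force on the tool from outside, world axes, zero at the start.
- ctrl.current_wrist_torque(): the same for the moment, N m.
- ctrl.current_grip_width(): opening from 0.0 (shut) to 1.0 (fully open).
- ctrl.current_grasp_force(): force on a finger pad.
Only numpy, scipy, OpenCV 4.12 (cv2) and the standard library are available. Lean on these libraries where they do the work, as an engineer would, in place of code of your own. Each camera call takes 0.05 s, during which the arm holds its last target. There are 200 camera calls.

## Working session

There is one attempt and no reset: what is moved stays moved. The work goes in short steps, each a Python script; the robot and the scene stay as the last script left them, time stands still between calls to the robot, and variables do not carry over. Pictures are saved under pics/ and viewed, at most 10 in all, crops included, and the job is handed in when it is done.

```bash
mkdir -p pics; python3 - <<'E'
from bench import ctrl
import cv2,numpy as np
for n in ["scene","side","wrist"]:
    im=ctrl.read_camera(n); cv2.imwrite(f"pics/{n}0.png",im)
    p=ctrl.camera_params(n); print(n,{k:np.round(v,4).tolist() for k,v in p.items()})
print(ctrl.current_eef_rot(),ctrl.current_t())
E
```

```text
scene {'fx': 481.5858, 'fy': 481.5858, 'cx': 321.8166, 'cy': 202.7601, 'D': [0.0041, 0.0, 0.0, 0.0, 0.0], 'pose': [[0.676, 0.4213, -0.6047, -0.1023], [-0.7367, 0.4079, -0.5393, -0.5767], [0.0194, 0.81, 0.5861, 0.6943], [0.0, 0.0, 0.0, 1.0]]}
side {'fx': 396.4825, 'fy': 396.4825, 'cx': 315.3274, 'cy': 203.2082, 'D': [-0.0148, 0.0, 0.0, 0.0, 0.0], 'pose': [[-0.9982, 0.025, -0.0538, 0.4761], [-0.0593, -0.465, 0.8833, 0.7999], [-0.003, 0.885, 0.4657, 0.4845], [0.0, 0.0, 0.0, 1.0]]}
wrist {'fx': 356.3069, 'fy': 356.3069, 'cx': 319.5599, 'cy': 201.671, 'D': [-0.0208, 0.0, 0.0, 0.0, 0.0], 'T_tool_cam': [[0.0004, 0.9699, 0.2434, 0.0681], [1.0, -0.0003, -0.0002, 0.0005], [-0.0001, 0.2434, -0.9699, -0.1698], [0.0, 0.0, 0.0, 1.0]]}
[[ 1.17557299e-06  9.99999529e-01 -9.70303818e-04]
 [ 9.99999998e-01 -1.11021968e-06  6.73539851e-05]
 [ 6.73528761e-05 -9.70303895e-04 -9.99999527e-01]] 0.15
```

View pics/scene0.png

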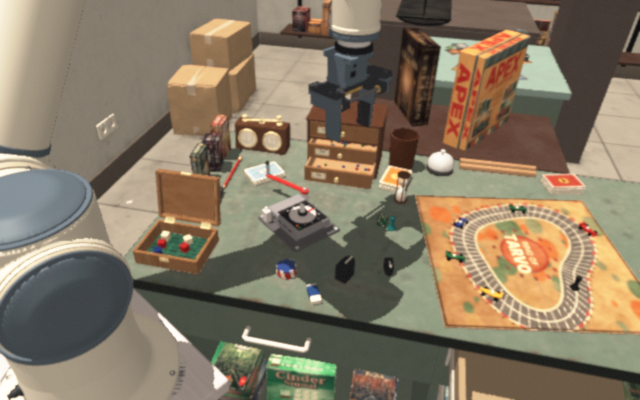

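View pics/side0.png

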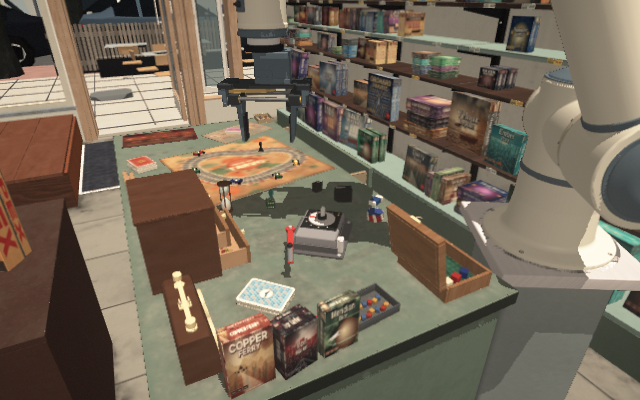

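Scene view: the unit is at about (300,215) and the red keeper sticks out at (287,183), its tab near (305,187). A red stick at (232,170) is a decoy. There are two knob candidates: a larger one at (345,268) and a smaller one at (390,266). I'll check them in a crop.

```bash
cat > h.py <<'E'
from bench import ctrl
import cv2,numpy as np
F=np.diag([1.,-1,-1])
def cam(n,T=None):
    p=ctrl.camera_params(n); K=np.array([[p['fx'],0,p['cx']],[0,p['fy'],p['cy']],[0,0,1.]])
    if n=='wrist':
        if T is None:
            T=np.eye(4); T[:3,:3]=ctrl.current_eef_rot(); T[:3,3]=ctrl.current_tool_pos()
        P=T@np.array(p['T_tool_cam'])
    else: P=np.array(p['pose'])
    return K,np.array(p['D'],float),P
def proj(c,pts):
    K,D,P=c; q=(np.asarray(pts,float).reshape(-1,3)-P[:3,3])@P[:3,:3]@F
    return cv2.projectPoints(q,np.zeros(3),np.zeros(3),K,D)[0].reshape(-1,2)
def ray(c,uv):
    K,D,P=c; u=cv2.undistortPoints(np.array([[uv]],float),K,D).ravel()
    return P[:3,3],P[:3,:3]@F@np.array([u[0],u[1],1])
def onz(c,uv,z):
    o,d=ray(c,uv); return o+d*(z-o[2])/d[2]
def crop(im,x,y,w,h,s,name): cv2.imwrite(name,cv2.resize(im[y:y+h,x:x+w],None,fx=s,fy=s,interpolation=cv2.INTER_CUBIC))
E
python3 - <<'E'
from h import *
im=cv2.imread('pics/scene0.png'); crop(im,240,160,180,150,4,'pics/c1.png')
s=cam('scene');d=cam('side')
for n,c,uv,z in [('dial',s,(302,212),.05),('knob',s,(344,280),0),('small',s,(389,273),0),('tab',s,(305,187),.08),('dial',d,(323,213),.06),('tab',d,(289,230),.085)]: print(n,onz(c,uv,z).round(3))
E
```

```text
dial [0.506 0.024 0.05 ]
knob [ 0.449 -0.15   0.   ]
small [ 0.529 -0.204  0.   ]
tab [0.55  0.057 0.08 ]
dial [0.506 0.04  0.06 ]
tab [0.566 0.155 0.085]
```

View pics/c1.png

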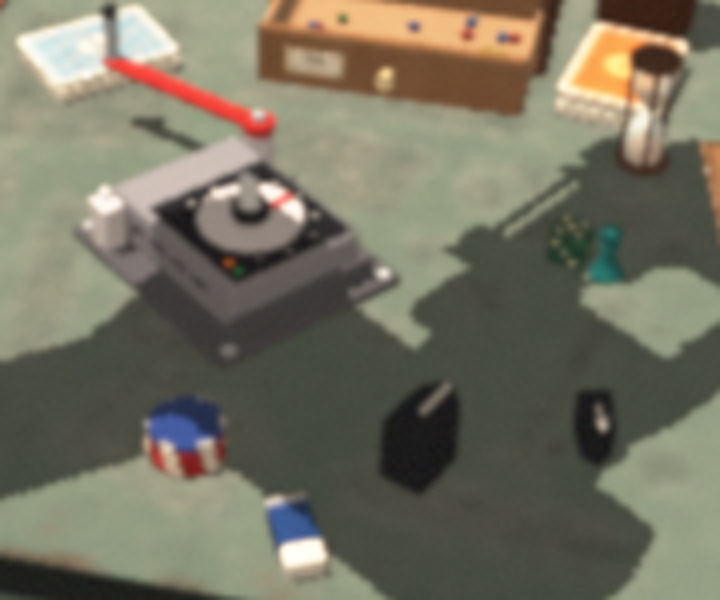

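The hinge cap is at full-frame (305,190), the black tab cap at (267,162), the red mark at (311,210), and the shaft at (302,205). The larger black knob, with its white line, is at (345,268). The small one at (389,266) is the look-alike. Next I'll take a wrist view covering both the unit and the knob.

```bash
python3 - <<'E'
from h import *
R=np.array([[0,1,0],[1,0,0],[0,0,-1.]])
ctrl.goto([0.49,-0.03,0.25],R)
c=cam('wrist'); im=ctrl.read_camera('wrist'); np.savez('w1.npz',K=c[0],D=c[1],P=c[2]); cv2.imwrite('pics/w1.png',im)
im=cv2.convertScaleAbs(im,alpha=1.5,beta=10)
crop(im,110,0,400,300,2,'pics/w1c.png')
s=cam('scene')
print('hinge',onz(s,(305,190),.047),'tab',onz(s,(267.5,162.5),.085),ctrl.current_t())
E
```

```text
hinge [0.57580066 0.0826499  0.047     ] tab [0.5573969  0.19166869 0.085     ] 0.825
```

View pics/w1c.png

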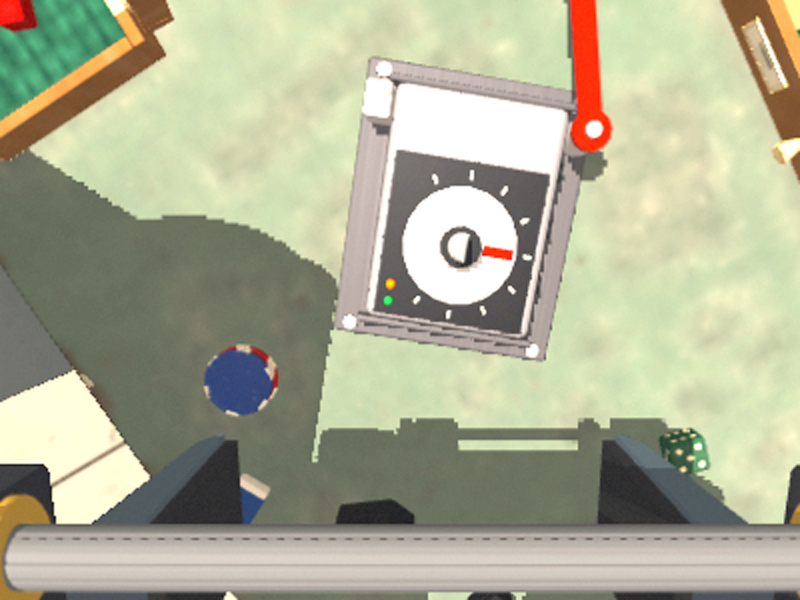

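Wrist view (crop = 2× with offset 110,0). Box top corners are at (398,82), (568,105), (522,335) and (368,312). The dial centre is at (460,245) with the red mark at (497,254), and the hinge cap is at (594,129). The knob is half hidden below at (375,515).

```bash
python3 - <<'E'
from h import *
w=np.load('w1.npz');c=(w['K'],w['D'],w['P'])
def g(u,z): return onz(c,(u[0]/2+110,u[1]/2),z)[:2]
C=np.array([g(u,.038) for u in [(398,82),(568,105),(522,335),(368,312)]])
print(C.round(4),C.mean(0).round(4))
print('sides',[np.linalg.norm(C[i]-C[i-1]).round(4) for i in range(4)])
print('dial',g((460,245),.042),'mark',g((497,254),.042),'hinge',g((594,129),.05),'bar end',g((583,0),.047))
for b in [(383,68),(348,322),(532,351)]: print('bolt',g(b,.008))
# fit unit pose
from scipy.optimize import least_squares
m=np.array([[0,-.016],[.055,.050]]); q=np.array([g((460,245),.042),g((594,129),.049)])
# fit plus box corners (left/right edges give direction)
M=np.vstack([m,[[-.045,.06],[.045,.06],[.045,-.06],[-.045,-.06]]]);Q=np.vstack([q,C])
f=lambda p:((M@np.array([[np.cos(p[2]),np.sin(p[2])],[-np.sin(p[2]),np.cos(p[2])]])+p[:2]-Q)*np.array([[2],[2],[1],[1],[1],[1]])).ravel()
r=least_squares(f,[.5,.04,-.13]);print(r.x,np.degrees(r.x[2]),(r.fun.reshape(-1,2)*1000).round(1))
mk=g((497,254),.042)-g((460,245),.042);print('mark ang',np.degrees(np.arctan2(mk[1],mk[0])))
s=cam('scene');d=cam('side')
print('scene shaft top est', onz(s,(302,203.5),.07), 'side', onz(d,(323,208),.07))
E
```

```text
[[ 0.4803  0.1073]
 [ 0.5657  0.0966]
 [ 0.5464 -0.0199]
 [ 0.4634 -0.0075]] [0.514  0.0441]
sides [np.float64(0.116), np.float64(0.086), np.float64(0.1181), np.float64(0.0839)]
dial [0.51205826 0.02775352] mark [0.53138448 0.02318166] hinge [0.57663028 0.08377818] bar end [0.56889663 0.14231906]
bolt [0.47154608 0.11972001]
bolt [ 0.44962911 -0.01682703]
bolt [ 0.55704054 -0.0338831 ]
[ 0.5144256   0.04358846 -0.15630306] -8.955505604532421 [[-0.2  0.1]
 [-0.6  1. ]
 [-1.   2.6]
 [ 2.5 -0.8]
 [ 3.1 -2.8]
 [-2.8 -1.2]]
mark ang -13.309354971791977
scene shaft top est [0.5093184  0.02727129 0.07      ] side [0.50589064 0.03522766 0.07      ]
```

```bash
python3 - <<'E'
from h import *
im=cv2.imread('pics/side0.png'); crop(im,110,160,260,190,3,'pics/s1.png')
E
```

```text
(no output)
```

View pics/s1.png

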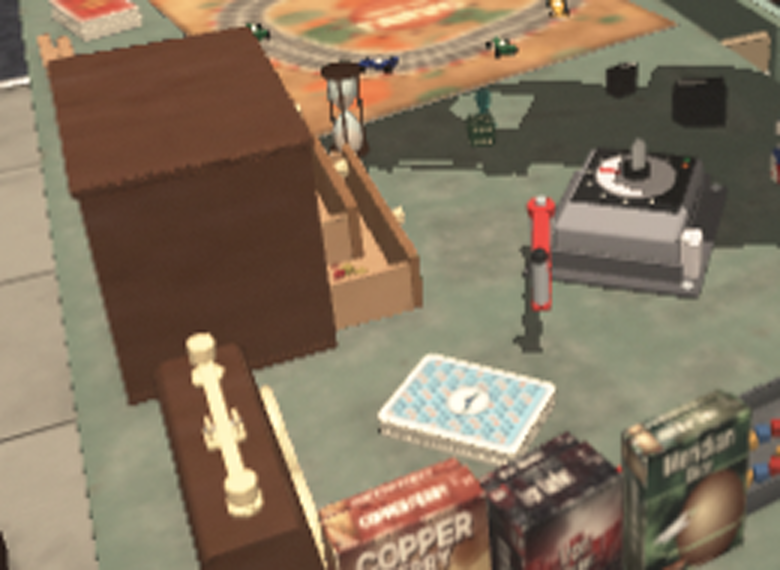

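Side crop (3×, offset 110,160): tab cap at (540,256), chest corner on the table at (335,348) with its top at (315,140), and drawer front at (418,305). The deck and books lie nearer the camera.

```bash
python3 - <<'E'
from h import *
d=cam('side');s=cam('scene')
g=lambda u,z: onz(d,(u[0]/3+110,u[1]/3+160),z).round(3)
b=g((335,348),0);print('chest base',b,'other',g((132,402),0))
for z in (.1,.15,.2,.25): print(z,g((315,140),z))
print('drawer front bottom',g((418,305),0.01),'top',g((412,275),.05), 'near top edge other end',g((330,150),.05))
print('tab side',g((540,256),.085),'tab scene',onz(s,(267,161.5),.085),'hinge side',g((541,203),.05))
print('deck',g((430,356),.014),g((380,415),.014),g((553,385),.014),g((510,455),.014))
print('books',g((625,420),.12),g((490,480),.1))
print('knob side', g((700,90),.038))
E
```

```text
chest base [0.696 0.195 0.   ] other [0.807 0.254 0.   ]
0.1 [0.725 0.097 0.1  ]
0.15 [0.693 0.188 0.15 ]
0.2 [0.661 0.28  0.2  ]
0.25 [0.628 0.371 0.25 ]
drawer front bottom [0.649 0.159 0.01 ] top [0.644 0.181 0.05 ] near top edge other end [0.742 0.021 0.05 ]
tab side [0.558 0.207 0.085] tab scene [0.55971227 0.19602107 0.085     ] hinge side [0.572 0.089 0.05 ]
deck [0.629 0.217 0.014] [0.647 0.272 0.014] [0.549 0.24  0.014] [0.567 0.301 0.014]
books [0.498 0.388 0.12 ] [0.557 0.408 0.1  ]
knob side [ 0.46  -0.124  0.038]
```

```bash
cat > keeper.py <<'E'
from h import *
H=np.array([.5766,.0844]);yaw=np.radians(-8.96);r=.115
def Rt(t): return np.array([[np.cos(t),np.sin(t),0],[np.sin(t),-np.cos(t),0],[0,0,-1.]])
def pos(t,z=.056): return [H[0]+r*np.cos(t),H[1]+r*np.sin(t),z]
E
python3 - <<'E'
from keeper import *
t=np.radians(98.5)
ctrl.command_gripper(.5)
ctrl.goto(pos(t,.15),Rt(t))
print(ctrl.move_l(pos(t),.1,contact_N=8))
ctrl.command_gripper(0)
print('w',ctrl.current_grip_width(),ctrl.current_grasp_force(),ctrl.current_tool_pos(),ctrl.current_contact_force(),ctrl.current_t())
c=cam('wrist');im=ctrl.read_camera('wrist');cv2.imwrite('pics/w2.png',im)
E
```

```text
False
w 0.10177983333486428 30.00019133090973 [0.5596983  0.19817509 0.05607437] [0.52800073 0.57040886 0.65591953] 4.4
```

```bash
python3 - <<'E'
from keeper import *
t0=98.5; shut=171.04
for k in [*np.linspace(t0,164.5,8)[1:]]:
    t=np.radians(k); st=ctrl.move_l(pos(t),.08,ori=Rt(t),contact_N=30)
    print(round(k,1),st,ctrl.current_contact_force().round(1))
    if st: break
else:
    for k in [167,169,170,171,172,173]:
        t=np.radians(k); st=ctrl.move_l(pos(t),.03,ori=Rt(t),contact_N=14)
        p=ctrl.current_tool_pos(); print(k,st,ctrl.current_contact_force().round(1),np.degrees(np.arctan2(*(p[:2]-H)[::-1])).round(2))
        if st: break
print(ctrl.current_grip_width(),ctrl.current_t())
E
```

```text
107.9 False [-1.3  1.9 -0.3]
117.4 False [-2.7  6.1  2.1]
126.8 False [-5.8  7.2  4.2]
136.2 False [-7.9  5.7  5.3]
145.6 False [-9.   5.4  6.6]
155.1 False [-8.8  3.3  7.8]
164.5 False [-8.2  3.1  7.5]
167 False [-10.3   4.4  10.7] 167.05
169 False [-8.7  0.8 11.2] 169.17
170 False [-8.  -1.5 10.8] 170.23
171 False [-10.    1.    8.6] 171.12
172 False [-8.5 18.1  8. ] 171.49
173 False [-8.  35.7  6.1] 171.83
0.10111489711428508 8.7333
```

```bash
python3 - <<'E'
from keeper import *
t=np.radians(171.1); ctrl.move_l(pos(t),.03,ori=Rt(t)); print(ctrl.current_contact_force().round(1))
ctrl.command_gripper(.4); ctrl.move_l(pos(t,.2),.12)
R=np.array([[0,1,0],[1,0,0],[0,0,-1.]])
out=[]
for n,p in [('a',[.51,-.03,.2]),('b',[.455,-.195,.2])]:
    ctrl.goto(p,R); c=cam('wrist'); im=ctrl.read_camera('wrist'); np.savez(f'w3{n}.npz',K=c[0],D=c[1],P=c[2]); cv2.imwrite(f'pics/w3{n}.png',im)
    im=cv2.convertScaleAbs(im,alpha=1. if n=='a' else 2.5); out.append(im[0:300,170:470] if n=='a' else im[0:300,220:420])
o=np.hstack(out); print(o.shape); cv2.imwrite('pics/w3.png',cv2.resize(o,None,fx=1.6,fy=1.6,interpolation=cv2.INTER_CUBIC)); print(ctrl.current_t())
E
```

```text
[-8.2  2.   9.3]
(300, 500, 3)
12.8917
```

View pics/w3.png

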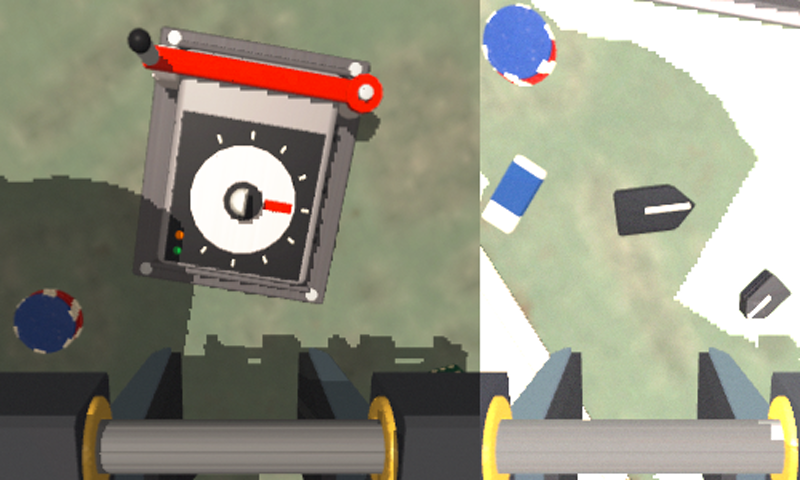

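Keeper is shut along the edge. The knob is at right (653,209) with its nose towards image right. Now an enlarged crop of the dial and the knob for precise points.

```bash
python3 - <<'E'
import cv2,numpy as np
a=cv2.imread('pics/w3a.png')[85:165,280:365]; b=cv2.convertScaleAbs(cv2.imread('pics/w3b.png')[95:175,295:380],alpha=2.5)
cv2.imwrite('pics/w3z.png',cv2.resize(np.hstack([a,b]),None,fx=4.7,fy=4.7,interpolation=cv2.INTER_CUBIC))
E
```

```text
(no output)
```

View pics/w3z.png

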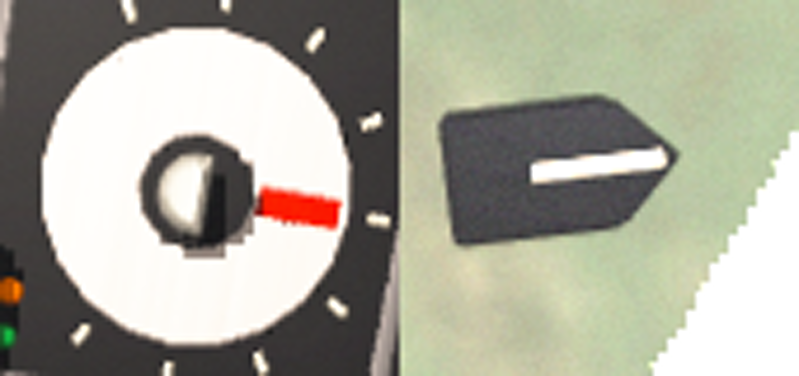

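```bash
python3 - <<'E'
from h import *
def L(n): w=np.load(n);return (w['K'],w['D'],w['P'])
a,b=L('w3a.npz'),L('w3b.npz')
ga=lambda u,z: onz(a,((u[0]+.5)/4.7-.5+280,(u[1]+.5)/4.7-.5+85),z)[:2]
gb=lambda u,z: onz(b,((u[0]-400+.5)/4.7-.5+295,(u[1]+.5)/4.7-.5+95),z)[:2]
ang=lambda v: np.degrees(np.arctan2(v[1],v[0])).round(1)
cd=ga((196,186),.042); print('dial',cd,'shoulder',ga((196,190),.05),'diam',ga((350,186),.042)-ga((42,186),.042))
m=[ga(u,.042) for u in [(258,202),(341,215),(299,208)]]; print('mark',ang(m[1]-m[0]),ang(m[2]-cd))
f=[ga(u,.07) for u in [(215,155),(203,232)]]; print('flat line',ang(f[0]-f[1])-90, [x.round(4) for x in f])
q=[gb(u,.038) for u in [(440,118),(598,95),(458,245),(622,222),(678,156),(531,173),(665,158)]]
bm=(q[0]+q[2])/2; print('knob len',np.linalg.norm(q[4]-bm),'wid',np.linalg.norm(q[0]-q[2]),'ang',ang(q[1]-q[0]),ang(q[3]-q[2]),ang(q[4]-bm),ang(q[6]-q[5]))
print('axis',bm+(q[4]-bm)*16/47)
E
```

```text
dial [0.51163312 0.02818538] shoulder [0.51160042 0.02770341] diam [0.05896766 0.00015344]
mark -8.5 -11.6
flat line -8.700000000000003 [array([0.5148, 0.0344]), array([0.5128, 0.0211])]
knob len 0.044832382308885886 wid 0.02462658430624651 ang 8.1 7.9 6.4 6.3
axis [ 0.45743946 -0.14352817]
```

```bash
python3 - <<'E'
from keeper import *
k=np.array([.4575,-.1435]); s=np.array([.5116,.0280]); t=np.radians(7.3)
ctrl.command_gripper(.55)
ctrl.goto([*k,.10],Rt(t)); print(ctrl.current_q().round(0))
print(ctrl.move_l([*k,.008],.08,contact_N=6))
z0=ctrl.current_tool_pos()[2]
ctrl.command_gripper(0)
print('grip',ctrl.current_grip_width()*91,ctrl.current_grasp_force(),ctrl.current_tool_pos(),z0)
ctrl.move_l([*k,.12],.12)
print(ctrl.current_grip_width()*91)
t=np.radians(-10); ctrl.goto([*s,.12],Rt(t))
print(ctrl.current_tool_pos(),ctrl.current_contact_force().round(1),ctrl.current_t())
cv2.imwrite('pics/sc4.png',ctrl.read_camera('scene'));cv2.imwrite('pics/sd4.png',ctrl.read_camera('side'))
c,d=cv2.imread('pics/sc4.png'),cv2.imread('pics/sd4.png')
cv2.imwrite('pics/c4.png',cv2.resize(np.hstack([c[140:250,250:360],d[150:260,270:380]]),None,fx=3.6,fy=3.6,interpolation=cv2.INTER_CUBIC))
E
```

```text
[-25.  26. 105.  -0.  49.  58.]
False
grip 25.854711759126374 30.000836849212646 [ 0.45758194 -0.14354157  0.00813638] 0.008361676172347766
26.113355918749885
[0.51123281 0.0279911  0.11945989] [ 0.  -0.4 -0.7] 18.375
```

View pics/c4.png

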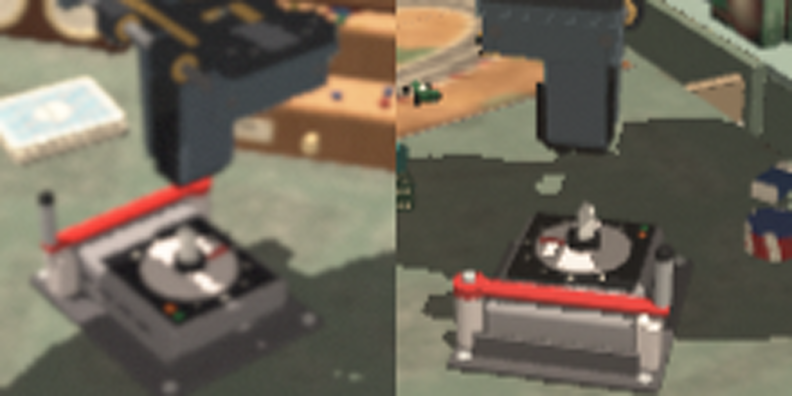

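The knob is held with the fingers 26 mm apart, and the keeper bar is shut along the edge. Next is a guarded insertion with a small offset search.

```bash
cat > ins.py <<'E'
from keeper import *
s=np.array([.5116,.0280]); t=np.radians(-10); R=Rt(t)
ex,ey=R[:2,0],R[:2,1]
E
python3 - <<'E'
from ins import *
ctrl.move_l([*s,.082],.1,ori=R)
for dx,dy in [(0,0),(0,1),(0,-1),(1,0),(-1,0),(0,2),(0,-2),(1,1),(1,-1),(-1,1),(-1,-1)]:
    p=s+(ex*dx+ey*dy)*1e-3
    ctrl.move_l([*p,.081],.05)
    st=ctrl.move_l([*p,.060],.025,contact_N=5)
    z=ctrl.current_tool_pos()[2]; print(dx,dy,st,z.round(4),ctrl.current_contact_force().round(1),ctrl.current_wrist_torque().round(2),ctrl.current_t())
    if z<.066 or ctrl.current_t()>34: break
print(ctrl.current_tool_pos(),ctrl.current_grip_width()*91)
E
```

```text
0 0 False 0.0601 [0.5 0.  0.1] [0.07 0.17 0.02] 20.25
[0.51169901 0.0279893  0.06010691] 25.844983647198784
```

```bash
python3 - <<'E'
from ins import *
for z in [.0585,.0565,.0555,.0545,.0535,.0530]:
    ctrl.move_l([*s,z],.02); print(z,ctrl.current_tool_pos()[2].round(4),ctrl.current_contact_force().round(1),ctrl.current_t())
ctrl.sleep(.4); print(ctrl.current_grip_width()*91,ctrl.current_grasp_force(),ctrl.current_contact_force().round(1),ctrl.current_tool_pos())
a=ctrl.read_camera('scene');b=ctrl.read_camera('side')
cv2.imwrite('pics/c5.png',cv2.resize(np.hstack([a[140:250,250:360],b[150:260,270:380]]),None,fx=3.6,fy=3.6,interpolation=cv2.INTER_CUBIC))
E
```

```text
0.0585 0.0585 [-0.2 -0.3 -0.9] 20.5
0.0565 0.0565 [-0.5  0.2  2.3] 20.75
0.0555 0.0555 [0.9 0.5 2.6] 21.0
0.0545 0.0545 [ 1.7 -0.   3.6] 21.25
0.0535 0.0535 [1.2 0.5 4.3] 21.5
0.053 0.053 [1.6 0.2 4.8] 21.75
25.761510518536166 30.000753700733185 [2.5 0.6 4.5] [0.51169647 0.02800057 0.0530394 ]
```

View pics/c5.png

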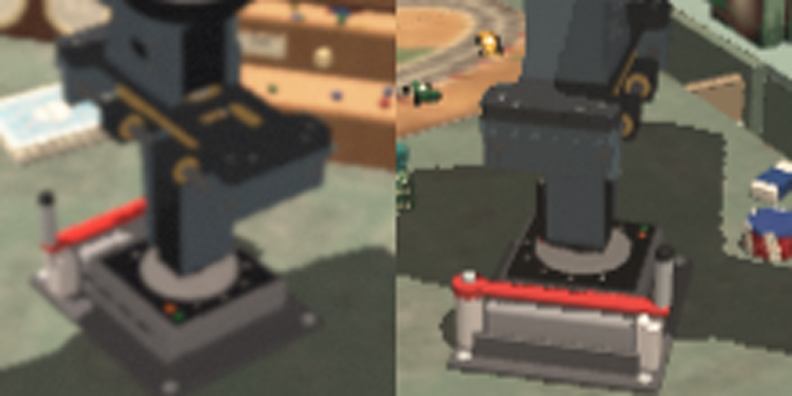

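```bash
python3 - <<'E'
from ins import *
for z in [.0525,.052,.0516,.0513]:
    ctrl.move_l([*s,z],.02); f=ctrl.current_contact_force(); print(z,f.round(1))
    if f[2]>7.5: break
ctrl.sleep(.5); print(ctrl.current_grip_width()*91,ctrl.current_contact_force().round(1),ctrl.current_tool_pos(),ctrl.current_dq().round(3),ctrl.current_t())
f=ctrl.current_contact_force()[2]
if 4.5<f<25: print(ctrl.sign_off())
E
```

```text
0.0525 [2.2 0.1 4. ]
0.052 [2.3 0.6 7.3]
0.0516 [ 0.3  0.8 13.3]
25.82047289388636 [ 0.1 -0.6 13.5] [0.51175097 0.02799953 0.05198004] [-0.089  0.004 -0.069  0.037  0.094 -0.012] 23.5
the job is handed in; nothing more can be done
None
```

The job is handed in at about 23.5 s. The keeper bar is shut along the controller's edge. The knob slid onto the D shaft on the first try and is still gripped, pressed to the shaft's stop with about 13 N. The arm touched no bystander that I saw, but `sign_off` returned no verdict.

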